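# Lock the rear-axle carriage into the frame jig with its cam lock

### The arm

A 6-joint arm with a two-finger parallel gripper is mounted at the origin on the work surface. World frame = base frame: x ahead of the robot, y to its left, z up, the work surface at z = 0. Lengths are in m, angles in rad, forces in N, time in s.
With the tool pointing down it reaches from about 0.3 to 0.875 m from the base axis. Payload 6.4 kg.
Tool frame: the origin (TCP) lies midway between the tips of the shut fingers; the grasp point (between the pads) lies ctrl.tcp_to_grasp behind it (ctrl.tcp_to_grasp is the distance from the TCP to the grasp point, in m); z points along the fingers, y is the line along which they close (so a half turn about z gives the same grasp; the last joint's range is limited). The gripper opens to 85 mm and grips with 20 to 120 N. Pads are 22 mm wide; open, the fingers measure 114 mm over their backs; the gripper's body (76 mm by 85 mm) begins 54 mm behind the grasp point. The pads swing forward as they close: fully open they stand 13 mm farther back than shut.
Start: joints at [-1.388, 0.181, 1.607, -0, 1.354, -0.206], TCP at [0.218, -0.532, 0.231] pointing down, gripper open.
Joint ranges: [-2.99, 2.99], [-0.89, 2.07], [0.3, 2.58], [-1.14, 4.28], [0, 2.63], [-3.12, 3.12]. Speed limits (rad/s): [2.57, 2.57, 3.01, 3.14, 3.14, 3.14].

### API

Orientations are given as a rotation vector (axis times angle).
In Python, from station import ctrl gives the robot as it stands.
- The arm moves only by the tool servo_tool, never from a script. Its argument "motion" is a list of rows, each a list of 4 numbers: the shift along the tool's x, y, z in mm, then the turn about the tool's z in degrees. In form: [[dx, dy, dz, roll], ...]. A call has 1 to 12 rows; each row shifts and turns the commanded pose from where the row before left it, along the tool's axes as they then stand; what a row does not reach is not made up. A row lasts 1/12 s, in which the tool goes at most 41.7 mm and 7.16 degrees, less where a joint would pass 70% of its speed; a pose out of reach is approached as far as the arm can. A call with a gripper value outside its range is refused whole. "claw" is the closure in counts, from 0 (fully open) to 255 (shut), set as the call begins (left out, the last holds). The fingers move at their own pace and stop on an object; "squeeze" is the grip in N (left out, the last holds). Time passes only in rows, so rows that do not move let the fingers close. It gives the time, the measured TCP pose, the force, the opening and the grip force at its end, in the units of the state.
- ctrl.read_state(): the state, without advancing time (a new reading comes with each control period).
- ctrl.get_image(name): name is "scene" or "side" or "wrist"; returns the picture (480x640x3 uint8, red, green, blue); there is no depth.
- ctrl.camera_params(name): a dict with "intrinsics" (3x3 intrinsics, pixels), "k1" (the pictures are not rectified: a ray, as slopes to the right and down, at radius r is drawn at 1 + k1 r^2 times it, then the intrinsics apply), "origin" and "orientation" of the camera in the world; the wrist camera has in their place "tool_from_camera" (4x4, takes a point from camera to tool coordinates, whose origin is the TCP and whose axes are the flange's). Camera axes: x right, y up, looking along -z (the intrinsics and any distortion apply to the point x, -y, -z); pixel columns grow to the right and rows downward; lengths in m; the calibration is good to about 2 mm. A picture is of the moment at which its call begins: read the wrist's pose just before it. camera_params takes no time and is no camera call.
- ctrl.job_done(): hands the job in; it is judged then, once.
Trained networks look in the newest picture that a camera, given by its name, has taken for a name from the list of things; names that differ only in an ending like _2 or _b are one class to them, and where a whole thing is asked for, a point or a joint stands for the part that bears it (a point fixed in the world has none). Each returns a list of dicts, best first, with "p" (0 to 1); they miss things now and then, are a little off and sometimes report something else, mostly with a low value. They report only what shows in the picture. A call takes as long as a camera call. They do not tell look-alikes from the thing itself.
- ctrl.spot_in(camera, thing): "at" ([x, y, z] in m, in the coordinates of the camera as it stood for that picture, good to about 4 mm: the middle of the surface that is visible of it).
- ctrl.cut_out(camera, thing): "pixels" (480x640 bool, what is visible of it).
- ctrl.landmark_of(camera, thing): "at" ([x, y, z] in m, in the coordinates of the camera as it stood for that picture, good to about 4 mm: a listed point, or the origin of a listed thing).
The state is a dict: "time": time; "qpos": joint angles; "qvel": joint speeds; "tau": joint torques, N m; "tool_pos": TCP position; "ee_rot": TCP orientation; "contact_force": force on the tool from outside, world axes, zero at the start; "wrist_torque": the same for the moment, N m; "opening": finger opening in m; "finger_force": force on a finger pad.
Only numpy, scipy, OpenCV 4.12 (cv2) and the standard library are available. Lean on these libraries where they do the work, as an engineer would, in place of code of your own. Each camera call takes 0.05 s, during which the arm holds its last target. There are 200 camera calls.

### The job

Set the rear-axle carriage down in the slideway of the green jig foot and slide it up gently until the head of its draw bolt is inside the open mouth of the cam hook. Then turn the cam lock clockwise by the knob on its red lever, about half a turn, so that the hook draws the carriage home against the two datum pads, and stop where it goes firm: snug and holding by itself, not forced. Let go, and leave the flux jar, the spanner and the head tube where they are.

Things in the scene. Friction and masses are not known exactly. Their poses are not given: they have to be found in the camera images.
- jig: Green jig foot, fixed to the bench: plate 262 x 104 x 12 mm. Origin: on the cam's vertical axis at bench height. +x points from the slideway to the cam (the way the carriage is slid), +y left of that, z up. All on the plate but lever and knob is below z = 50 mm. Two datum pads at the front end of the slideway, 48 mm high, faces at x = -57 mm, leave a 24 mm gap for the bolt.
- slide_home (a point): Point on the slideway floor where the carriage's origin lies when fully home, 102 mm behind the cam axis and 12 mm above the bench; axes as the jig's. The slideway is open above and behind; its two steel side rails run from 105 mm behind this point to 47 mm ahead of it, 19 mm above its floor, inner faces 29.2 mm either side, with a 45 degree lead-in of 5 mm along the top edges.
- carriage: Loose rear-axle carriage, aluminium, 0.6 to 0.9 kg: block 90 (x) x 56 (y) x 34 mm with an upright post 44 (x) x 20 (y) mm, top at 101 mm. A 10 mm dummy axle, 136 mm long, passes through the post along y at 52 mm, collars up to 22 mm diameter. Origin: centre of the underside; +x points to the draw bolt. Seated it has the jig's orientation, its origin at slide_home.
- carriage_grip (a point): Point to grip the carriage's post from above across its 20 mm thickness (along the carriage's y): 83 mm above the underside, 18 mm below the post's top, on its centre line. Axes as the carriage's.
- bolt_head (a point): Nominal centre of the draw bolt's head, fixed to the carriage 39.4 mm ahead of its front face, 22 mm above its underside. Head: upright barrel 12 mm diameter, 22 mm tall, on a 7 mm neck. The real head stands up to 2.2 mm further in or out (thread setting, not measured). Disc springs hold it, 70 N per mm of pull. With the cam open, the head meets the hook's hub 3 to 8 mm before home.
- cam_hook: Cam disc, 82 mm diameter, 13 to 18 mm above the bench, with its steel scroll hook in two leaves above and below the bolt's neck, up to 46 mm above the bench. Origin: on the cam axis at bench height; it turns with the cam. At joint cam = 0 its axes are the jig's and the hook's mouth faces the slideway.
- cam (a joint): Cam angle (rad), grows clockwise seen from above; mouth open for the bolt from -0.5 to 0.1. The hook draws from about 1.0 and goes tight somewhere from 1.7 to 4.0; it stays where left. Force along the turn at the knob while moving (at rest friction hides up to half): 2.5 to 5 N drawing, then climbing 15 to 30 N per rad. Snug at 11 N (9.5 to 13.5 N). Over 100 N in the bolt is over-tightened.
- knob_grip (a point): Centre of the black knob, a vertical cylinder 21 mm in diameter, spinning freely on its pin, from 61 to 101 mm above the bench (this point: 83 mm). It stands on the end of the red lever (top face 59 mm above the bench), 60 mm from the cam axis: at the jig's +y for cam = 0, +x for 1.57, -y for 3.14.
- flux_jar: Bystander: white flux jar with a blue cap, 62 mm diameter, 75 mm tall. Origin: centre of its underside.
- spanner: Bystander: steel spanner, 190 mm long, lying on the bench. Origin near its middle.
- head_tube: Bystander: a short steel tube standing on end, 38 mm diameter, 100 mm tall. Origin: centre of its underside.
Not all that is in view belongs to the job. Of the things that look like the carriage, take the one that is farthest to the robot's left at the start.

How it is judged:
By the outcome, as a careful person would: the job done as asked, in the order asked, and still so for the second after the job is handed in, with the robot touching nothing.
It also fails if it takes over 72 s, if anything falls off the work surface, if the arm or the gripper's body presses on something with over 40 N, if the wrist force passes 120 N, or if a joint passes its speed limit or range.

## Working session

There is one attempt and no reset: what is moved stays moved. The work goes in short steps, Python scripts to look and compute and a tool call to move; the robot and the scene stay as the last step left them, time stands still between calls to the robot, and variables do not carry over. Pictures are saved under pics/ and viewed, at most 10 in all, crops included, and the job is handed in when it is done.

Besides the shell and the picture viewer there is one more tool, called after "Emit:" as name(argument=value, ...), one argument or row to a line, values as JSON. servo_tool: Moves the arm, as the interface text tells. Its arguments: {"type":"object","properties":{"motion":{"type":"array"},"claw":{"type":"number"},"squeeze":{"type":"number"}},"required":["motion"]}

```bash
mkdir -p pics; ls; cat > h.py <<'E'
import numpy as np, cv2
from scipy.spatial.transform import Rotation as R
from station import ctrl
np.set_printoptions(precision=4,suppress=True)
def pose(cam,st=None):
    p=ctrl.camera_params(cam)
    if 'origin' in p:
        o=np.array(p['orientation'],float)
        Rm=o if o.shape==(3,3) else (R.from_rotvec(o).as_matrix() if o.size==3 else R.from_quat(o).as_matrix())
        return Rm,np.array(p['origin'])
    st=st or ctrl.read_state(); T=np.array(p['tool_from_camera'])
    Rt=R.from_rotvec(st['ee_rot']).as_matrix()
    return Rt@T[:3,:3], Rt@T[:3,3]+np.array(st['tool_pos'])
def snap(cam,name=None):
    P=pose(cam); im=ctrl.get_image(cam)
    if name: cv2.imwrite('pics/'+name+'.png',im[:,:,::-1])
    return im,P
def proj(cam,P,X):
    p=ctrl.camera_params(cam);K=np.array(p['intrinsics'])
    c=(np.array(X)-P[1])@P[0]; s=np.array([c[0],-c[1]])/-c[2]
    s=s*(1+p['k1']*(s@s)); return K[:2,:2]@s+K[:2,2]
def ray(cam,P,uv,z):
    p=ctrl.camera_params(cam);K=np.array(p['intrinsics'])
    d=np.linalg.solve(K[:2,:2],np.array(uv,float)-K[:2,2]); s=d.copy()
    for _ in range(20): s=d/(1+p['k1']*(s@s))
    v=P[0]@np.array([s[0],-s[1],-1]); return P[1]+v*(z-P[1][2])/v[2]
def net(kind,cam,thing,P):
    return [(round(r['p'],2),P[1]+P[0]@np.array(r['at']),proj(cam,P,P[1]+P[0]@np.array(r['at'])).round()) for r in getattr(ctrl,kind)(cam,thing)]
E
python3 - <<'E'
from h import *
s=ctrl.read_state();print(s,ctrl.tcp_to_grasp)
for c in ['scene','side','wrist']: print(c,ctrl.camera_params(c))
for c in ['scene','side']:
    im,P=snap(c,c+'0')
    for t in ['carriage','carriage_grip','bolt_head','jig','slide_home','knob_grip','flux_jar','spanner','head_tube']:
        for r in net('landmark_of',c,t,P): print(c,t,*r)
E
```

```text
pics
{'time': 0.0, 'qpos': array([-1.3883,  0.1816,  1.608 , -0.    ,  1.3538, -0.2063]), 'qvel': array([-0.0017,  0.0017,  0.0007, -0.0017, -0.0002, -0.0005]), 'tau': array([ -0.0008, -44.487 , -35.134 ,  -0.0002,   0.0091,  -0.    ]), 'tool_pos': array([ 0.2179, -0.5315,  0.2304]), 'ee_rot': array([-3.0807, -0.6066, -0.    ]), 'contact_force': array([-0.0903,  0.1164, -0.5899]), 'wrist_torque': array([ 0.0013, -0.0177, -0.0195]), 'finger_force': 0.0, 'opening': 0.08556712159996742} 0.0187
scene {'intrinsics': array([[486.0761,   0.    , 315.2479],
       [  0.    , 486.0761, 236.1164],
       [  0.    ,   0.    ,   1.    ]]), 'k1': -0.0754927786418262, 'origin': array([1.3514, 0.143 , 0.8645]), 'orientation': array([0.5314, 0.7749, 1.8239])}
side {'intrinsics': array([[453.0153,   0.    , 316.0608],
       [  0.    , 453.0153, 248.0953],
       [  0.    ,   0.    ,   1.    ]]), 'k1': -0.0919388233857573, 'origin': array([ 0.5274, -0.8767,  0.7018]), 'orientation': array([ 0.8599, -0.0407, -0.0788])}
wrist {'intrinsics': array([[338.7406,   0.    , 317.2422],
       [  0.    , 338.7
[... 1379 characters left out ...]
3. 410.]
side carriage 0.72 [ 0.5208 -0.3127  0.0013] [287. 333.]
side carriage_grip 0.92 [ 0.3837 -0.4671  0.0808] [202. 383.]
side carriage_grip 0.73 [ 0.5246 -0.3129  0.079 ] [287. 306.]
side bolt_head 0.83 [ 0.4418 -0.3462  0.0194] [245. 343.]
side bolt_head 0.71 [ 0.3467 -0.3956  0.0193] [190. 368.]
side jig 0.95 [ 0.5042  0.1396 -0.0003] [274. 201.]
side slide_home 0.73 [0.6042 0.1199 0.013 ] [312. 200.]
side knob_grip 0.28 [ 0.5241 -0.3122  0.0001] [288. 333.]
side flux_jar 0.69 [ 0.7389  0.1659 -0.0008] [359. 192.]
side spanner 0.98 [ 0.7903 -0.1941  0.0014] [408. 282.]
side head_tube 0.71 [ 0.7315 -0.0301  0.0003] [368. 236.]
side head_tube 0.51 [ 0.4428 -0.3458  0.0212] [245. 342.]
```

```bash
python3 - <<'E'
import cv2
a=cv2.imread('pics/scene0.png');b=cv2.imread('pics/side0.png')
cv2.imwrite('pics/crop.png',cv2.resize(a[130:280,190:390],(800,600),interpolation=cv2.INTER_CUBIC))
E
```

```text
(no output)
```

View pics/scene0.png

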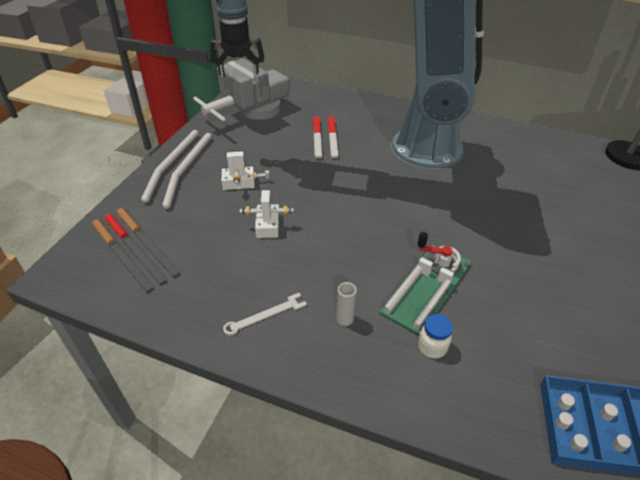

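View pics/crop.png

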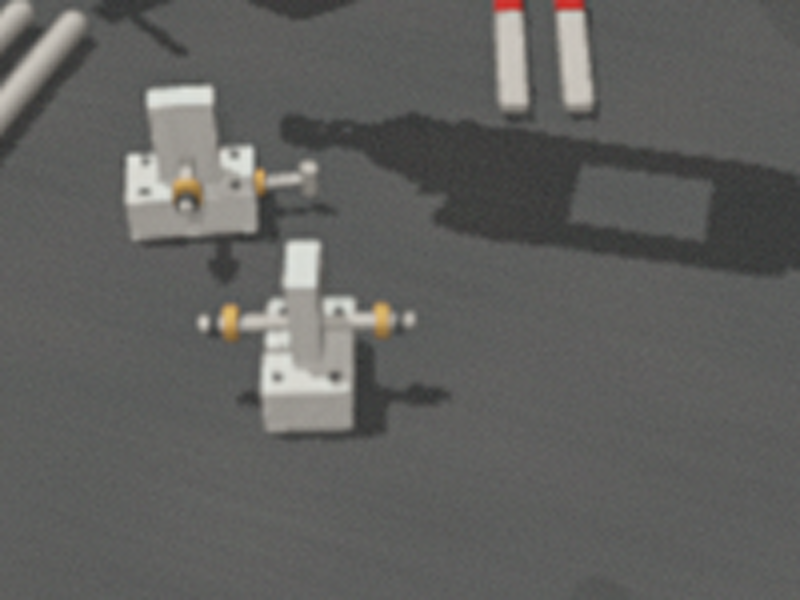

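Two look-alikes: A at pixel (238,182), y≈-0.47, and B at pixel (267,220), y≈-0.31. B is farther left, so I take B; the close crop shows it whole, with its axle crosswise and its bolt hidden on the far side.

Emit:
servo_tool(
  motion=[
    [15,-4,0,0],
    [30,-7,0,0],
    [35,-8,0,0],
    [35,-8,0,0],
    [35,-8,0,0],
    [35,-8,0,0],
    [35,-8,0,0],
    [35,-8,0,0],
    [35,-8,0,0],
    [35,-8,0,0],
    [25,-7,0,0],
    [10,-4,0,0],
  ],
  claw=0,
  squeeze=60,
)

```text
time: 2.0
tool_pos: [0.5213, -0.3126, 0.2313]
ee_rot: [-3.081, -0.612, -0.002]
contact_force: [-0.1, -0.1, 0.2]
opening: 0.0853
finger_force: 0.0
```

```bash
python3 - <<'E'
from h import *
s=ctrl.read_state();print(s['time'],s['tool_pos'],s['ee_rot'],s['qvel'],s['contact_force'])
im,P=snap('wrist','w1')
for t in ['carriage','carriage_grip','bolt_head']:
    for k in ['landmark_of']:
        for r in net(k,'wrist',t,P): print(t,*r)
E
```

```text
2.0 [ 0.5213 -0.3126  0.2313] [-3.0807 -0.6122 -0.0017] [ 0.1697  0.056  -0.0646 -0.0289  0.0169  0.1706] [-0.0869 -0.0663  0.1715]
carriage 0.94 [ 0.5203 -0.3114  0.0021] [317. 204.]
carriage 0.94 [ 0.389  -0.4706 -0.0028] [391. 339.]
carriage_grip 0.77 [ 0.52   -0.3115  0.0811] [317. 223.]
carriage_grip 0.75 [ 0.3845 -0.4692  0.0873] [405. 393.]
bolt_head 0.76 [ 0.344  -0.3909  0.0229] [322. 359.]
bolt_head 0.62 [ 0.446  -0.3461  0.0248] [320. 279.]
```

View pics/w1.png

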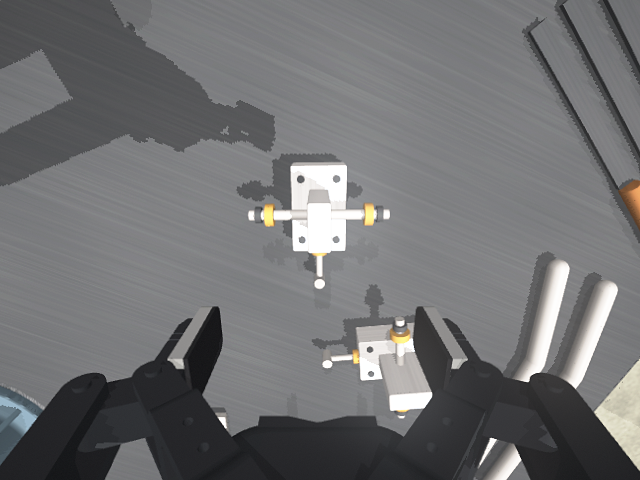

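The wrist picture shows B centred at (318,215), its axle level (250–388, row 215) and its bolt head at (320,284) toward tool −x. So it is aligned with the tool; A is at lower right (390,350). I go straight down.

Emit:
servo_tool(
  motion=[
    [0,0,8,0],
    [0,0,16,0],
    [0,0,18,0],
    [0,0,18,0],
    [0,0,18,0],
    [0,0,18,0],
    [0,0,18,0],
    [0,0,16,0],
    [0,0,14,0],
    [0,0,10,0],
    [0,0,6,0],
    [0,0,3,0],
  ],
)

```text
time: 3.2
tool_pos: [0.5174, -0.3164, 0.0672]
ee_rot: [-3.082, -0.604, 0.002]
contact_force: [0.1, -0.6, -0.3]
opening: 0.0853
finger_force: 0.0
```

```bash
python3 - <<'E'
from h import *
s=ctrl.read_state();print(s['time'],s['tool_pos'],s['ee_rot'],s['contact_force'])
im,P=snap('wrist','w2')
for t in ['carriage_grip']:
    for k in ['landmark_of']:
        for r in net(k,'wrist',t,P): print(t,*r, (r[1]-s['tool_pos'])@R.from_rotvec(s['ee_rot']).as_matrix())
E
```

```text
3.2 [ 0.5174 -0.3164  0.0672] [-3.0817 -0.6044  0.0015] [ 0.1337 -0.5625 -0.3492]
carriage_grip 0.76 [ 0.5245 -0.3115  0.0838] [315. 311.] [ 0.0084 -0.0019 -0.0166]
```

View pics/w2.png

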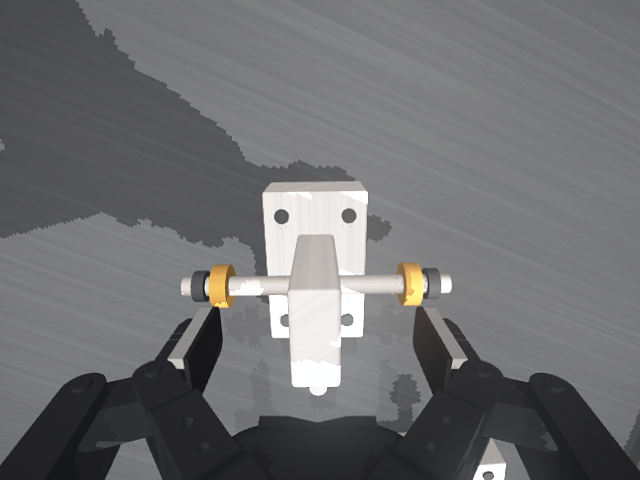

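```bash
python3 - <<'E'
from h import *
s=ctrl.read_state();print(s['tool_pos'])
P=pose('wrist',s);Rt=R.from_rotvec(s['ee_rot']).as_matrix()
for uv in [(290,290),(341,290),(293,386),(340,386)]: print((ray('wrist',P,uv,.101)-s['tool_pos'])@Rt)
E
```

```text
[ 0.5182 -0.3164  0.0681]
[ 0.0269 -0.0108 -0.0329]
[ 0.0269  0.0076 -0.0329]
[-0.0162 -0.0108 -0.0329]
[-0.0162  0.0081 -0.0329]
```

The picture shows the post top spanning (290–341, 290–386). That puts its centre 5 mm ahead of the tool and 1.5 mm aside. I correct for that and close.

Emit:
servo_tool(
  motion=[
    [2,-1,0,0],
    [3,-0.5,0,0],
    [0,0,0,0],
  ],
)

```text
time: 3.55
tool_pos: [0.5236, -0.3128, 0.0693]
ee_rot: [3.081, 0.607, 0.002]
contact_force: [-0.7, 0.2, 0.5]
opening: 0.0854
finger_force: 0.0
```

Emit:
servo_tool(
  motion=[
    [0,0,0,0],
    [0,0,0,0],
    [0,0,0,0],
    [0,0,0,0],
    [0,0,0,0],
    [0,0,0,0],
    [0,0,0,0],
    [0,0,0,0],
  ],
  claw=255,
  squeeze=60,
)

```text
time: 4.22
tool_pos: [0.5226, -0.3129, 0.0684]
ee_rot: [3.082, 0.607, 0.0]
contact_force: [1.2, 0.0, 0.6]
opening: 0.019
finger_force: 60.1
```

Gripped: opening 19 mm at 60 N. I lift, turn 36° to the jig's heading, then carry over to a point behind the slideway.

Emit:
servo_tool(
  motion=[
    [0,0,-6,0],
    [0,0,-12,0],
    [0,0,-18,0],
    [0,0,-20,0],
    [0,0,-20,0],
    [0,0,-18,4],
    [0,0,-14,6],
    [0,0,-9,6],
    [0,0,-3,6],
    [0,0,0,6],
    [0,0,0,5],
    [0,0,0,3],
  ],
)

```text
time: 5.22
tool_pos: [0.5221, -0.3122, 0.1884]
ee_rot: [-3.118, 0.382, 0.001]
contact_force: [0.2, -0.1, -6.6]
opening: 0.0193
finger_force: 59.3
```

Emit:
servo_tool(
  motion=[
    [4,-12,0,0],
    [6,-25,0,0],
    [8,-32,0,0],
    [8,-36,0,0],
    [9,-38,0,0],
    [10,-40,0,0],
    [10,-40,0,0],
    [10,-40,0,0],
    [10,-40,0,0],
    [10,-40,0,0],
    [8,-38,0,0],
    [4,-25,0,0],
  ],
)

```text
time: 6.22
tool_pos: [0.7136, 0.0639, 0.1881]
ee_rot: [-3.118, 0.369, 0.001]
contact_force: [0.4, 0.1, -6.0]
opening: 0.0192
finger_force: 59.9
```

Emit:
servo_tool(
  motion=[
    [2,-18,0,0],
    [2,-10,0,0],
    [0,-3,0,0],
    [0,0,0,0],
  ],
)

```text
time: 6.55
tool_pos: [0.7239, 0.0876, 0.1879]
ee_rot: [3.119, -0.374, -0.002]
contact_force: [-0.2, -0.0, -7.5]
opening: 0.019
finger_force: 59.8
```

```bash
python3 - <<'E'
from h import *
s=ctrl.read_state();print(s['time'],s['tool_pos'],s['ee_rot'],s['contact_force'],s['opening'])
im,P=snap('wrist','w3')
for t in ['carriage','carriage_grip','bolt_head','jig','slide_home','cam_hook','knob_grip']:
        for r in net('landmark_of','wrist',t,P): print(t,*r)
E
```

```text
6.55 [0.7239 0.0876 0.1879] [ 3.1186 -0.3742 -0.0016] [-0.1821 -0.0181 -7.5154] 0.01898160147442422
carriage 0.74 [0.7166 0.087  0.1196] [322. 265.]
carriage_grip 0.9 [0.7231 0.0888 0.2051] [317. 330.]
jig 0.66 [ 0.4983  0.1451 -0.0016] [316. 394.]
cam_hook 0.7 [0.5059 0.1409 0.0057] [318. 394.]
```

View pics/w3.png

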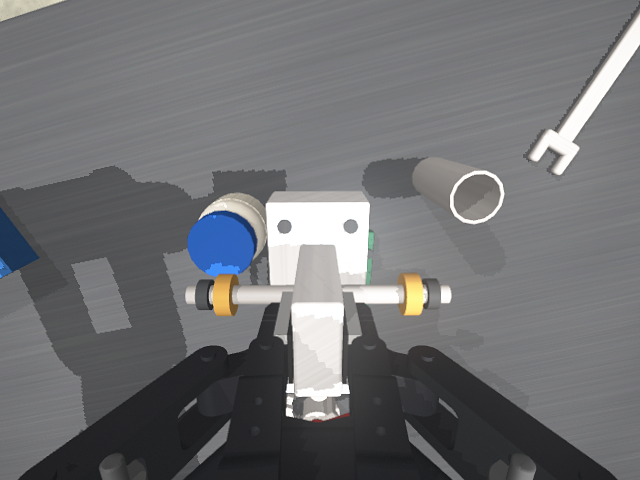

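The wrist picture shows the held carriage square in the tool, the jar at (225,240) and the tube at (465,190), but the jig is mostly hidden. I refine the jig's pose from the fixed pictures with a model overlay.

```bash
cat > ov.py <<'E'
from h import *
def overlay(x,y,yaw,name):
    out=[]
    c,s=np.cos(yaw),np.sin(yaw)
    W=lambda p: np.array([x+c*p[0]-s*p[1],y+s*p[0]+c*p[1],p[2]])
    for cam,(u0,v0,w,h),f in [('scene',(370,225,110,110),5),('side',(245,165,110,70),5)]:
        im=cv2.imread(f'pics/{cam}0.png')[v0:v0+h,u0:u0+w]; im=cv2.resize(im,None,fx=f,fy=f,interpolation=cv2.INTER_CUBIC)
        P=pose(cam)
        segs=[[(-.207,q*.0292,.031),(-.055,q*.0292,.031)] for q in (1,-1)]+[[(-.207,q*.0292,.012),(-.055,q*.0292,.012)] for q in (1,-1)]+[[(-.057,q*.012,.048),(-.057,q*.03,.048)] for q in (1,-1)]+[[(-.057,q*.012,.012),(-.057,q*.012,.048)] for q in (1,-1)]+[[(0,0,.0),(0,0,.06)]]+[[(-.2,-.052,.012),(0,-.052,.012)],[(-.2,.052,.012),(0,.052,.012)]]
        for i,(a,b) in enumerate(segs):
            p=[tuple(int(k) for k in ((proj(cam,P,W(q))-[u0,v0]+.5)*f)) for q in (a,b)]
            cv2.line(im,p[0],p[1],[(0,0,255),(255,0,0),(0,255,255)][i%3],1)
        out.append(im)
    H=max(o.shape[0] for o in out)
    o=np.hstack([cv2.copyMakeBorder(q,0,H-q.shape[0],0,0,0) for q in out]); o=cv2.resize(o,None,fx=.72,fy=.72,interpolation=cv2.INTER_AREA)
    cv2.imwrite(f'pics/{name}.png',o); print(o.shape)
E
python3 - <<'E'
from ov import *
overlay(.5045,.1402,np.deg2rad(167),'ov1')
E
```

```text
(396, 792, 3)
```

View pics/ov1.png

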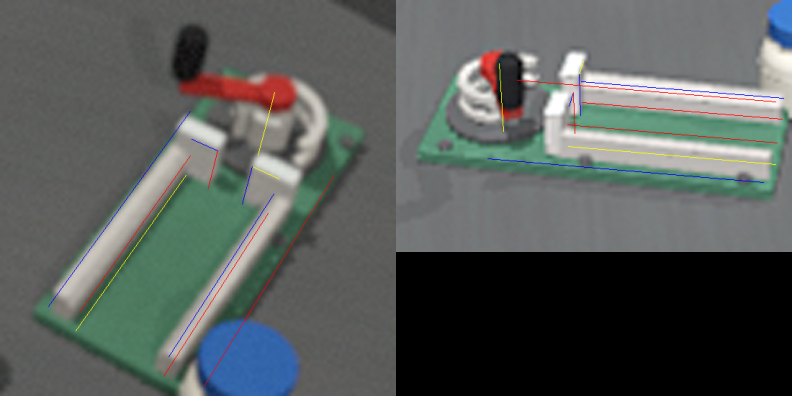

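```bash
cat > fit.py <<'E'
from h import *
from scipy.optimize import least_squares
D=[]
for cam,(u0,v0,w,h) in [('scene',(365,215,120,125)),('side',(240,165,130,75))]:
    im=cv2.imread(f'pics/{cam}0.png'); im=cv2.GaussianBlur(im,(0,0),.7).astype(int)
    g=(im[:,:,1]-np.maximum(im[:,:,0],im[:,:,2]))[v0:v0+h,u0:u0+w]
    f=4; G=cv2.resize(g.astype(np.float32),None,fx=f,fy=f,interpolation=cv2.INTER_CUBIC)
    m=(G>12).astype(np.uint8); n,l,st,_=cv2.connectedComponentsWithStats(m)
    # keep all big comps
    m=np.isin(l,[i for i in range(1,n) if st[i,4]>300]).astype(np.uint8)
    c=np.vstack(cv2.findContours(m,cv2.RETR_EXTERNAL,cv2.CHAIN_APPROX_NONE)[0])
    hl=cv2.convexHull(c); d=np.array([cv2.pointPolygonTest(hl,(float(p[0][0]),float(p[0][1])),True) for p in c])
    pts=c[d<3,0]/f; pts=(pts+.5/f-.5)+[u0,v0]
    D.append((cam,pose(cam),pts)); print(cam,len(pts),pts.min(0),pts.max(0))
def res(q):
    x,y,t,x0=q; r=[]
    c,s=np.cos(t),np.sin(t)
    for cam,P,pts in D:
        B=[proj(cam,P,[x+c*a-s*b,y+s*a+c*b,z]) for a in (x0-.262,x0) for b in (-.052,.052) for z in (0,.012)]
        hl=cv2.convexHull(np.array(B,np.float32))
        r+=[cv2.pointPolygonTest(hl,(float(p[0]),float(p[1])),True) for p in pts]
    return np.array(r)
if __name__=='__main__':
    DD=D
    for sel in ([0,1],[0],[1]):
        D=[DD[i] for i in sel]
        o=least_squares(res,[.5045,.1402,np.deg2rad(167),.05],loss='soft_l1',f_scale=.4,diff_step=1e-4,x_scale=[.01,.01,.05,.01])
        r=o.fun; print(sel,o.x,np.rad2deg(o.x[2]),o.cost, np.median(abs(r)), np.percentile(abs(r),90)); t=o.x[2]
        ctr=o.x[:2]+(o.x[3]-.131)*np.array([np.cos(t),np.sin(t)]); print('plate centre',ctr)
E
python3 fit.py
```

```text
scene 534 [379.125 252.125] [470.625 334.625]
side 591 [250.625 185.625] [353.625 219.875]
[0, 1] [0.5407 0.1317 2.8831 0.0911] 165.1918448269666 182.56683861319053 0.7028511731039067 0.973234451981677
plate centre [0.5793 0.1215]
[0] [0.5089 0.139  2.8828 0.0602] 165.1725305106782 39.26676389110368 0.19498752425434346 0.9009315216846068
plate centre [0.5773 0.1209]
[1] [0.5069 0.1447 2.8763 0.0536] 164.80097825096573 15.732685683014028 0.16165648319996803 0.37142174672906086
plate centre [0.5816 0.1244]
```

Emit:
servo_tool(
  motion=[
    [-8,0,0,0.6],
    [-15,1,2,0.6],
    [-18,1,8,0],
    [-18,1,14,0],
    [-12,1,16,0],
    [-6,0,16,0],
    [0,0,12,0],
    [0,0,6,0],
    [0,0,2,0],
    [0,0,0,0],
    [0,0,0,0],
  ],
)

```text
time: 7.87
tool_pos: [0.65, 0.1032, 0.1133]
ee_rot: [-3.115, 0.409, -0.003]
contact_force: [0.3, -0.7, -6.0]
opening: 0.0192
finger_force: 59.8
```

```bash
python3 - <<'E'
from h import *
s=ctrl.read_state();print(s['time'],s['tool_pos'],s['ee_rot'],s['contact_force'],s['opening'])
a,_=snap('scene');b,_=snap('side')
a=cv2.resize(a[200:340,360:500],(560,560),interpolation=cv2.INTER_CUBIC)[:,40:440];b=cv2.resize(b[130:230,250:350],(400,400),interpolation=cv2.INTER_CUBIC)
cv2.imwrite('pics/h1.png',np.hstack([a,cv2.copyMakeBorder(b,0,160,0,0,0)])[:,:,::-1])
E
```

```text
7.8667 [0.65   0.1032 0.1133] [-3.1148  0.4085 -0.0029] [ 0.3169 -0.6894 -5.9876] 0.019220530618456858
```

View pics/h1.png

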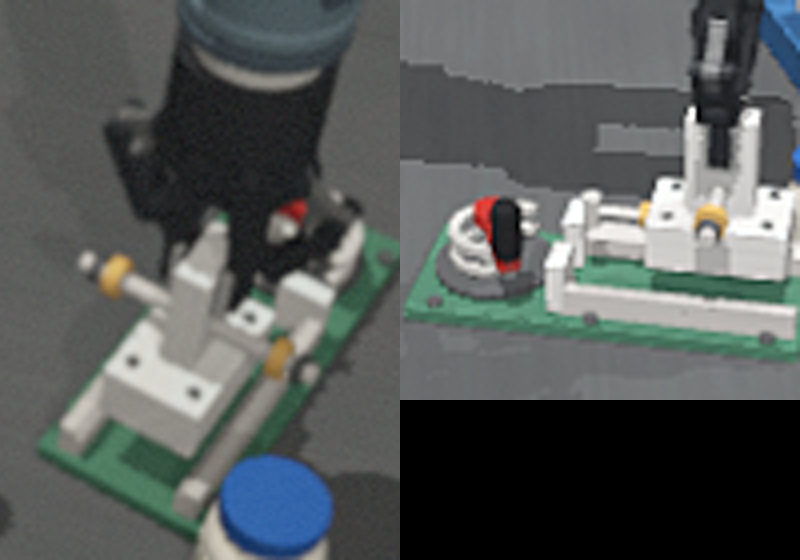

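Both views show the carriage between the rails above the slideway, with the bolt head lined up with the gap between the pads. I lower it, watching the force.

Emit:
servo_tool(
  motion=[
    [0,0,3,0],
    [0,0,4,0],
    [0,0,4,0],
    [0,0,3,0],
    [0,0,1.5,0],
    [0,0,1.5,0],
    [0,0,1.5,0],
    [0,0,1.5,0],
    [0,0,1,0],
    [0,0,0,0],
  ],
)

```text
time: 8.8
tool_pos: [0.6487, 0.1035, 0.0911]
ee_rot: [3.115, -0.408, -0.0]
contact_force: [-0.4, 0.1, -6.3]
opening: 0.0192
finger_force: 59.9
```

Emit:
servo_tool(
  motion=[
    [0,0,2,0],
    [0,0,2,0],
    [0,0,2,0],
    [0,0,1.5,0],
    [0,0,1,0],
    [0,0,1,0],
    [0,0,0.7,0],
    [0,0,0,0],
  ],
)

```text
time: 9.47
tool_pos: [0.6488, 0.1034, 0.0809]
ee_rot: [3.115, -0.408, -0.0]
contact_force: [-0.3, 0.1, -5.8]
opening: 0.0189
finger_force: 59.9
```

Emit:
servo_tool(
  motion=[
    [0,0,0.4,0],
    [0,0,0.4,0],
    [0,0,0,0],
  ],
)

```text
time: 9.72
tool_pos: [0.649, 0.1034, 0.0805]
ee_rot: [-3.115, 0.408, -0.001]
contact_force: [0.3, 0.2, -6.2]
opening: 0.0193
finger_force: 60.2
```

Emit:
servo_tool(
  motion=[
    [0,0,0.6,0],
    [0,0,0.6,0],
    [0,0,0.3,0],
    [0,0,0,0],
  ],
)

```text
time: 10.05
tool_pos: [0.6496, 0.1034, 0.0804]
ee_rot: [-3.115, 0.408, -0.003]
contact_force: [-3.0, -1.1, 5.4]
opening: 0.0196
finger_force: 61.7
```

On the floor: the force has gone from −6 to +5 N. I ease off a little and slide forward along tool −x.

Emit:
servo_tool(
  motion=[
    [0,0,-0.7,0],
    [-1,0,0,0],
    [-2,0,0,0],
    [-3,0,0,0],
    [-3,0,0,0],
    [-3,0,0,0],
    [-3,0,0,0],
    [-3,0,0,0],
    [-3,0,0,0],
    [-2,0,0,0],
    [-1,0,0,0],
    [0,0,0,0],
  ],
)

```text
time: 11.05
tool_pos: [0.626, 0.1098, 0.0803]
ee_rot: [-3.115, 0.408, -0.003]
contact_force: [1.7, -1.0, 6.1]
opening: 0.019
finger_force: 61.7
```

Emit:
servo_tool(
  motion=[
    [0,0,-0.5,0],
    [-1.5,0,0,0],
    [-1.5,0,0,0],
    [-1.5,0,0,0],
    [-1.5,0,0,0],
    [-1.5,0,0,0],
    [-1,0,0,0],
    [0,0,0,0],
  ],
)

```text
time: 11.72
tool_pos: [0.6175, 0.1119, 0.0804]
ee_rot: [-3.115, 0.408, -0.001]
contact_force: [2.1, -0.2, 6.1]
opening: 0.019
finger_force: 61.7
```

```bash
python3 - <<'E'
from h import *
a,P=snap('scene');
for t in ['bolt_head','knob_grip','cam_hook','carriage']: 
    for r in net('landmark_of','scene',t,P): print(t,*r)
b,P=snap('side')
for t in ['bolt_head','knob_grip','cam_hook','carriage']: 
    for r in net('landmark_of','side',t,P): print('side',t,*r)
E
```

```text
bolt_head 0.72 [ 0.3517 -0.3976  0.0217] [266. 175.]
bolt_head 0.64 [0.5358 0.1342 0.0371] [439. 265.]
cam_hook 0.54 [0.5043 0.1423 0.0011] [442. 267.]
carriage 0.82 [ 0.3841 -0.4776  0.0055] [237. 180.]
carriage 0.75 [0.6178 0.1134 0.0129] [421. 295.]
side bolt_head 0.92 [ 0.3466 -0.3992  0.0177] [190. 371.]
side bolt_head 0.75 [0.5335 0.1318 0.0312] [285. 193.]
side knob_grip 0.61 [0.5089 0.0836 0.0836] [275. 186.]
side cam_hook 0.62 [0.5019 0.1431 0.0015] [273. 200.]
side carriage 0.87 [ 0.3869 -0.47    0.0039] [211. 409.]
side carriage 0.69 [0.6175 0.1139 0.0119] [317. 201.]
```

Emit:
servo_tool(
  motion=[
    [0,0,-0.5,0],
    [-1,0,0,0],
    [-1,0,0,0],
    [-1,0,0,0],
    [-1,0,0,0],
    [0,0,0,0],
  ],
)

```text
time: 12.72
tool_pos: [0.6132, 0.1129, 0.0803]
ee_rot: [3.115, -0.408, -0.001]
contact_force: [1.9, -0.8, 3.7]
opening: 0.0191
finger_force: 61.4
```

Emit:
servo_tool(
  motion=[
    [-0.7,0,0,0],
    [-0.7,0,0,0],
    [-0.6,0,0,0],
    [0,0,0,0],
  ],
)

```text
time: 13.05
tool_pos: [0.6114, 0.1134, 0.0804]
ee_rot: [3.115, -0.408, -0.001]
contact_force: [2.7, -0.8, 2.4]
opening: 0.0195
finger_force: 61.2
```

Emit:
servo_tool(
  motion=[
    [-0.6,0,0,0],
    [-0.6,0,0,0],
    [-0.4,0,0,0],
    [0,0,0,0],
  ],
)

```text
time: 13.38
tool_pos: [0.6099, 0.1138, 0.0804]
ee_rot: [3.115, -0.408, -0.001]
contact_force: [1.4, -0.4, 1.6]
opening: 0.019
finger_force: 61.1
```

Emit:
servo_tool(
  motion=[
    [-0.5,0,0,0],
    [-0.5,0,0,0],
    [0,0,0,0],
  ],
)

```text
time: 13.63
tool_pos: [0.6089, 0.1141, 0.0804]
ee_rot: [3.115, -0.408, -0.0]
contact_force: [1.9, -0.5, 2.2]
opening: 0.0194
finger_force: 61.1
```

Emit:
servo_tool(
  motion=[
    [-0.5,0,0,0],
    [-0.5,0,0,0],
    [0,0,0,0],
  ],
)

```text
time: 13.88
tool_pos: [0.608, 0.1143, 0.0804]
ee_rot: [3.115, -0.408, -0.001]
contact_force: [2.6, -1.2, 0.4]
opening: 0.0192
finger_force: 61.0
```

Emit:
servo_tool(
  motion=[
    [-0.5,0,0,0],
    [-0.5,0,0,0],
    [0,0,0,0],
  ],
)

```text
time: 14.13
tool_pos: [0.6071, 0.1146, 0.0804]
ee_rot: [3.115, -0.408, -0.0]
contact_force: [2.3, -0.8, -0.1]
opening: 0.019
finger_force: 60.9
```

Emit:
servo_tool(
  motion=[
    [-0.5,0,0,0],
    [-0.5,0,0,0],
    [0,0,0,0],
  ],
)

```text
time: 14.38
tool_pos: [0.6068, 0.1147, 0.0806]
ee_rot: [3.115, -0.408, 0.002]
contact_force: [5.3, -1.4, -1.3]
opening: 0.0193
finger_force: 60.6
```

Firm contact after 46 mm of travel: the head is at the hub. I release and rise.

Emit:
servo_tool(
  motion=[
    [0.5,0,0,0],
    [0,0,0,0],
    [0,0,0,0],
    [0,0,0,0],
    [0,0,0,0],
  ],
  claw=0,
)

```text
time: 14.8
tool_pos: [0.6063, 0.1148, 0.0802]
ee_rot: [3.115, -0.408, -0.002]
contact_force: [-0.6, 0.3, -0.3]
opening: 0.0781
finger_force: 0.0
```

Emit:
servo_tool(
  motion=[
    [0,0,-5,0],
    [0,0,-12,0],
    [0,0,-18,0],
    [0,0,-20,0],
    [0,0,-20,0],
    [0,0,-20,0],
    [5,0,-20,0],
    [10,0,-18,0],
    [10,0,-10,0],
    [5,0,-2,0],
    [0,0,0,0],
    [0,0,0,0],
  ],
)

```text
time: 15.8
tool_pos: [0.6352, 0.1069, 0.225]
ee_rot: [3.115, -0.408, -0.002]
contact_force: [0.5, -0.9, -0.8]
opening: 0.085
finger_force: 0.0
```

```bash
python3 - <<'E'
from h import *
s=ctrl.read_state();print(s['time'],s['tool_pos'],s['ee_rot'],s['qpos'],s['contact_force'])
im,P=snap('wrist','w4')
for t in ['carriage','bolt_head','jig','cam_hook','knob_grip']:
        for r in net('landmark_of','wrist',t,P): print(t,*r)
E
```

```text
15.8 [0.6352 0.1069 0.225 ] [ 3.1149 -0.4083 -0.0017] [-0.0172  0.3377  1.4267  0.0001  1.3782  1.8143] [ 0.4924 -0.8672 -0.7894]
carriage 0.86 [0.6034 0.1149 0.0126] [319. 235.]
carriage 0.22 [0.5055 0.1407 0.0041] [319. 311.]
bolt_head 0.73 [0.5269 0.1348 0.0386] [319. 310.]
jig 0.81 [ 0.5     0.1441 -0.0017] [317. 313.]
jig 0.59 [0.5059 0.1434 0.0041] [317. 311.]
cam_hook 0.8 [0.5053 0.1425 0.0044] [317. 312.]
knob_grip 0.91 [0.5126 0.086  0.0811] [371. 333.]
```

View pics/w4.png

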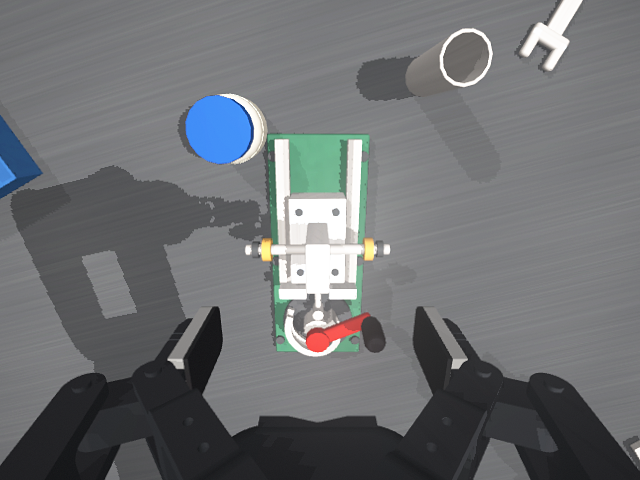

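The wrist picture shows the carriage in the slideway, the bolt head at about (318,314) in the hook's mouth, the red lever's pivot at (318,341) and the knob at (372,333). The jar and tube are untouched.

```bash
python3 - <<'E'
from h import *
s=ctrl.read_state();P=pose('wrist',s);Rt=R.from_rotvec(s['ee_rot']).as_matrix()
im=cv2.imread('pics/w4.png').astype(int);b,g,r=im[...,0],im[...,1],im[...,2]
m=np.zeros(r.shape,bool);m[300:360,290:400]=1
red=m&(r>120)&(g<70); ys,xs=np.nonzero(red);print('red',xs.min(),xs.max(),ys.min(),ys.max())
left=red&(np.arange(640)[None]<328); ys,xs=np.nonzero(left);print(xs.min(),xs.max(),ys.min(),ys.max())
for n,uv,z in [('pivot',(318,341),.059),('knob',(371.5,333),.081),('knobtop',(375,343),.101)]:
    w=ray('wrist',P,uv,z);print(n,w,(w-s['tool_pos'])@Rt)
print(Rt)
black=m&(r<45)&(g<45)&(np.arange(640)[None]>352);ys,xs=np.nonzero(black);print('blk',xs.min(),xs.max(),ys.min(),ys.max(),xs.mean(),ys.mean())
E
```

```text
red 306 368 313 351
306 327 328 351
pivot [0.502  0.1427 0.059 ] [-0.1376 -0.0002  0.1659]
knob [0.5126 0.0852 0.081 ] [-0.1125  0.0526  0.1439]
knobtop [0.5153 0.0844 0.101 ] [-0.1098  0.0528  0.1239]
[[ 0.9663 -0.2574 -0.0014]
 [-0.2574 -0.9663  0.0001]
 [-0.0014  0.0003 -1.    ]]Traceback (most recent call last):
  File "<stdin>", line 10, in <module>
    return umr_minimum(a, axis, None, out, keepdims, initial, where)
ValueError: zero-size array to reduction operation minimum which has no identity
```

Emit:
servo_tool(
  motion=[
    [-5,3,0,0],
    [-12,6,2,0],
    [-17,8,4,0],
    [-20,9,6,0],
    [-20,9,8,0],
    [-17,8,10,0],
    [-12,6,10,0],
    [-6,3,10,0],
    [-2,1,8,0],
    [0,0,4,0],
    [0,0,0,0],
  ],
)

```text
time: 17.02
tool_pos: [0.5144, 0.0843, 0.1627]
ee_rot: [3.115, -0.408, -0.002]
contact_force: [-0.3, 0.5, 0.3]
opening: 0.0855
finger_force: 0.0
```

```bash
python3 - <<'E'
from h import *
s=ctrl.read_state();print(s['time'],s['tool_pos'],s['ee_rot'])
im,P=snap('wrist','w5');Rt=R.from_rotvec(s['ee_rot']).as_matrix()
for t in ['cam_hook','knob_grip']:
        for r in net('landmark_of','wrist',t,P): print(t,*r,(r[1]-s['tool_pos'])@Rt)
g=ctrl.cut_out('wrist','knob_grip')
if g:
    ys,xs=np.nonzero(g[0]['pixels']);print(g[0]['p'],xs.min(),xs.max(),ys.min(),ys.max())
E
```

```text
17.0167 [0.5144 0.0843 0.1627] [ 3.1149 -0.4082 -0.0019]
knob_grip 0.84 [0.5126 0.086  0.0803] [317. 251.] [-0.0022 -0.0012  0.0824]
0.94 305 335 232 272
```

View pics/w5.png

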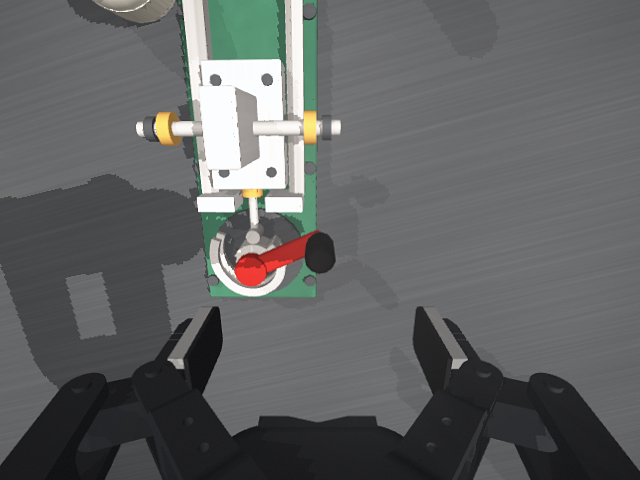

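The picture shows the knob centred under the gripper at (320,255), the pivot at (250,269) and the bolt head still in the mouth at (253,238). I go down and grip.

Emit:
servo_tool(
  motion=[
    [-1,0,5,0],
    [-1,0,10,0],
    [0,0,14,0],
    [0,0,15,0],
    [0,0,15,0],
    [0,0,14,0],
    [0,0,11,0],
    [0,0,7,0],
    [0,0,3,0],
    [0,0,1,0],
    [0,0,0,0],
  ],
)

```text
time: 18.13
tool_pos: [0.5131, 0.0848, 0.0686]
ee_rot: [-3.115, 0.408, -0.001]
contact_force: [-0.1, -0.5, -0.0]
opening: 0.0855
finger_force: 0.0
```

Emit:
servo_tool(
  motion=[
    [0,0,0,0],
    [0,0,0,0],
    [0,0,0,0],
    [0,0,0,0],
    [0,0,0,0],
    [0,0,0,0],
    [0,0,0,0],
    [0,0,0,0],
  ],
  claw=255,
  squeeze=50,
)

```text
time: 18.8
tool_pos: [0.5135, 0.084, 0.0691]
ee_rot: [3.114, -0.408, 0.002]
contact_force: [-0.1, -5.7, 4.1]
opening: 0.0195
finger_force: 49.2
```

```bash
python3 - <<'E'
from h import *
s=ctrl.read_state();print(s['tool_pos'],s['contact_force'],s['wrist_torque'])
Rt=R.from_rotvec(s['ee_rot']).as_matrix()
st=dict(s);st['tool_pos']=np.array([.5144,.0843,.1627]);P=pose('wrist',st)
w=ray('wrist',P,(250.5,269),.059);k=ray('wrist',P,(320.5,256),.101);print('pivot',w,'knob',k)
d=s['tool_pos'][:2]-w[:2];print(np.hypot(*d),np.rad2deg(np.arctan2(d[1],d[0])))
E
```

```text
[0.5135 0.084  0.0691] [-0.1322 -5.7086  4.0949] [-0.8888  0.1608  0.0251]
pivot [0.5035 0.1428 0.059 ] knob [0.516  0.0825 0.101 ]
0.059584797950120186 -80.29130443192855
```

```bash
python3 - <<'E'
from h import *
p=lambda b:60*np.array([np.cos(np.deg2rad(b)),np.sin(np.deg2rad(b))])
for st,a,e in [(5,65,150),(4,149,325)]:
    q=[[float(k) for k in (p(b+st)-p(b)).round(1)]+[b] for b in range(a,e,st)]; print(st,q)
E
```

```text
5 [[-4.8, 2.0, 65], [-5.0, 1.6, 70], [-5.1, 1.1, 75], [-5.2, 0.7, 80], [-5.2, 0.2, 85], [-5.2, -0.2, 90], [-5.2, -0.7, 95], [-5.1, -1.1, 100], [-5.0, -1.6, 105], [-4.8, -2.0, 110], [-4.6, -2.4, 115], [-4.4, -2.8, 120], [-4.2, -3.2, 125], [-3.9, -3.5, 130], [-3.5, -3.9, 135], [-3.2, -4.2, 140], [-2.8, -4.4, 145]]
4 [[-2.0, -3.7, 149], [-1.8, -3.8, 153], [-1.5, -3.9, 157], [-1.2, -4.0, 161], [-0.9, -4.1, 165], [-0.7, -4.1, 169], [-0.4, -4.2, 173], [-0.1, -4.2, 177], [0.2, -4.2, 181], [0.5, -4.2, 185], [0.8, -4.1, 189], [1.1, -4.0, 193], [1.4, -4.0, 197], [1.6, -3.9, 201], [1.9, -3.7, 205], [2.2, -3.6, 209], [2.4, -3.4, 213], [2.6, -3.3, 217], [2.9, -3.1, 221], [3.1, -2.9, 225], [3.3, -2.6, 229], [3.4, -2.4, 233], [3.6, -2.2, 237], [3.7, -1.9, 241], [3.9, -1.6, 245], [4.0, -1.4, 249], [4.0, -1.1, 253], [4.1, -0.8, 257], [4.2, -0.5, 261], [4.2, -0.2, 265], [4.2, 0.1, 269], [4.2, 0.4, 273], [4.1, 0.7, 277], [4.1, 0.9, 281], [4.0, 1.2, 285], [3.9, 1.5, 289], [3.8, 1.8, 293], [3.7, 2.0, 297], [3.5, 2.3, 301], [3.3, 2.5, 305], [3.2, 2.7, 309], [3.0, 3.0, 313], [2.7, 3.2, 317], [2.5, 3.3, 321]]
```

```bash
cat > t.py <<'E'
from h import *
s=ctrl.read_state();C=np.array([.5035,.1428])
d=s['tool_pos'][:2]-C;r=np.hypot(*d);u=d/r;t=np.array([u[1],-u[0]])  # clockwise
f=s['contact_force'];b=-(np.rad2deg(np.arctan2(d[1],d[0]))+14.9)
print('t',round(s['time'],2),'r',round(r*1e3,1),'b',round(b%360,1),'cam',round(np.deg2rad(b%360-90),2),'resist',round(-f[:2]@t,1),'radial',round(f[:2]@u,1),'fz',round(f[2],1),'op',s['opening'].round(4),s['finger_force'].round(1),'z',s['tool_pos'][2].round(4))
E
echo ok
```

```text
ok
```

Emit:
servo_tool(
  motion=[
    [0,0.6,-0.7,0],
    [0,0.4,0,0],
    [-2,0.9,0,0],
    [-2.8,1.1,0,0],
    [-5,1.6,0,0],
    [-5.1,1.1,0,0],
    [-5.2,0.7,0,0],
  ],
)

```text
time: 19.38
tool_pos: [0.4911, 0.0837, 0.0692]
ee_rot: [3.115, -0.408, -0.0]
contact_force: [2.0, -3.0, -1.6]
opening: 0.0199
finger_force: 49.2
```

```bash
python3 t.py
```

```text
Traceback (most recent call last):
  File "t.py", line 5, in <module>
    print('t',round(s['time'],2),'r',round(r*1e3,1),'b',round(b%360,1),'cam',round(np.deg2rad(b%360-90),2),'resist',round(-f[:2]@t,1),'radial',round(f[:2]@u,1),'fz',round(f[2],1),'op',s['opening'].round(4),s['finger_force'].round(1),'z',s['tool_pos'][2].round(4))
                                                                                                                                                                                        ^^^^^^^^^^^^^^^^^^
AttributeError: 'float' object has no attribute 'round'
```

Emit:
servo_tool(
  motion=[
    [-5.2,0.5,0,0],
    [-5.2,-0.1,0,0],
    [-5.2,-0.7,0,0],
    [-5.1,-1.1,0,0],
    [-5.0,-1.6,0,0],
    [-4.8,-2.0,0,0],
    [-4.6,-2.4,0,0],
    [-4.4,-2.8,0,0],
  ],
)

```text
time: 20.05
tool_pos: [0.4555, 0.1041, 0.0691]
ee_rot: [3.115, -0.408, -0.001]
contact_force: [0.2, -3.6, 0.6]
opening: 0.0199
finger_force: 49.3
```

```bash
sed -i "s/s\['opening'\].round(4),s\['finger_force'\].round(1)/s['opening'],s['finger_force']/; s/s\['tool_pos'\]\[2\].round(4)/s['tool_pos'][2]/" t.py; python3 t.py
```

```text
t 20.05 r 61.7 b 126.2 cam 0.63 resist 2.9 radial 2.1 fz 0.6 op 0.01990445574872691 49.330201148986816 z 0.06912917767434758
```

Emit:
servo_tool(
  motion=[
    [-4.3,-3.1,0,0],
    [-4.0,-3.5,0,0],
    [-3.6,-3.9,0,0],
    [-3.2,-4.2,0,0],
    [-2.2,-3.4,0,0],
  ],
)

```text
time: 20.47
tool_pos: [0.4437, 0.1265, 0.0692]
ee_rot: [-3.115, 0.408, 0.001]
contact_force: [-0.5, -2.8, 1.5]
opening: 0.0197
finger_force: 49.4
```

```bash
python3 t.py
```

```text
t 20.47 r 62.0 b 149.8 cam 1.04 resist 2.5 radial 1.3 fz 1.5 op 0.01973826577507068 49.43503797054291 z 0.06915815792615332
```

Emit:
servo_tool(
  motion=[
    [-2.0,-3.7,0,0],
    [-1.8,-3.8,0,0],
    [-1.5,-3.9,0,0],
    [-1.2,-4.0,0,0],
    [-0.9,-4.1,0,0],
  ],
)

```text
time: 20.88
tool_pos: [0.4416, 0.147, 0.0691]
ee_rot: [3.115, -0.408, -0.002]
contact_force: [-3.3, -3.3, 2.6]
opening: 0.0198
finger_force: 49.7
```

```bash
python3 t.py
```

```text
t 20.88 r 62.1 b 169.0 cam 1.38 resist 3.5 radial 3.1 fz 2.6 op 0.019825188614816646 49.663129448890686 z 0.06909462826365474
```

Emit:
servo_tool(
  motion=[
    [-1.0,-4.1,0,0],
    [-0.6,-4.2,0,0],
    [-0.2,-4.2,0,0],
  ],
)

```text
time: 21.13
tool_pos: [0.4437, 0.1595, 0.0691]
ee_rot: [-3.115, 0.408, -0.001]
contact_force: [-0.6, -3.7, -0.2]
opening: 0.0198
finger_force: 49.5
```

```bash
sed -i 's/\[.5035,.1428\]/[.5015,.1428]/' t.py; python3 t.py
```

```text
t 21.13 r 60.1 b 181.3 cam 1.59 resist 3.7 radial -0.4 fz -0.2 op 0.019841048183369056 49.510833621025085 z 0.06913054768360413
```

Emit:
servo_tool(
  motion=[
    [0.2,-4.2,0,0],
    [0.5,-4.2,0,0],
    [0.8,-4.1,0,0],
  ],
)

```text
time: 21.38
tool_pos: [0.4485, 0.1712, 0.0691]
ee_rot: [-3.115, 0.408, -0.0]
contact_force: [0.5, -3.6, 0.6]
opening: 0.02
finger_force: 49.5
```

```bash
python3 t.py
```

```text
t 21.38 r 60.1 b 193.3 cam 1.8 resist 2.9 radial -2.1 fz 0.6 op 0.01997948048931096 49.50174629688263 z 0.06912988688758365
```

Emit:
servo_tool(
  motion=[
    [1.2,-4.0,0,0],
    [1.4,-4.0,0,0],
    [1.6,-3.9,0,0],
  ],
)

```text
time: 21.63
tool_pos: [0.4556, 0.1815, 0.0691]
ee_rot: [3.115, -0.408, -0.0]
contact_force: [-1.1, -3.1, 0.3]
opening: 0.0195
finger_force: 49.5
```

```bash
python3 t.py
```

```text
t 21.63 r 60.1 b 205.2 cam 2.01 resist 3.1 radial -1.1 fz 0.3 op 0.01953680480974464 49.513113498687744 z 0.06912385515264968
```

Emit:
servo_tool(
  motion=[
    [1.9,-3.7,0,0],
    [2.2,-3.6,0,0],
  ],
)

```text
time: 21.8
tool_pos: [0.4614, 0.1875, 0.0691]
ee_rot: [3.115, -0.408, -0.0]
contact_force: [-1.8, -4.1, -0.2]
opening: 0.0196
finger_force: 49.5
```

```bash
python3 t.py
```

```text
t 21.8 r 60.0 b 213.2 cam 2.15 resist 4.0 radial -1.9 fz -0.2 op 0.0195616864810948 49.5288223028183 z 0.06912595285723247
```

Emit:
servo_tool(
  motion=[
    [2.4,-3.4,0,0],
    [2.6,-3.3,0,0],
  ],
)

```text
time: 21.97
tool_pos: [0.4679, 0.1926, 0.0691]
ee_rot: [3.115, -0.408, -0.001]
contact_force: [-2.1, -4.1, -0.2]
opening: 0.0195
finger_force: 49.5
```

```bash
python3 t.py
```

```text
t 21.97 r 60.1 b 221.1 cam 2.29 resist 4.1 radial -2.2 fz -0.2 op 0.019540654800551945 49.52881336212158 z 0.06911887612087561
```

Emit:
servo_tool(
  motion=[
    [2.9,-3.1,0,0],
    [3.1,-2.9,0,0],
  ],
)

```text
time: 22.13
tool_pos: [0.4752, 0.1968, 0.0691]
ee_rot: [3.115, -0.408, -0.001]
contact_force: [-1.5, -4.4, 1.7]
opening: 0.0195
finger_force: 49.6
```

```bash
python3 t.py
```

```text
t 22.13 r 60.0 b 229.1 cam 2.43 resist 3.3 radial -3.3 fz 1.7 op 0.01954268774785821 49.56460475921631 z 0.06910569879486914
```

Emit:
servo_tool(
  motion=[
    [3.5,-2.4,0,0],
    [3.5,-2.2,0,0],
  ],
)

```text
time: 22.3
tool_pos: [0.4829, 0.1998, 0.0691]
ee_rot: [-3.114, 0.408, 0.002]
contact_force: [-4.2, -1.9, 3.0]
opening: 0.0196
finger_force: 49.6
```

```bash
python3 t.py
```

```text
t 22.3 r 59.9 b 237.1 cam 2.57 resist 4.5 radial -0.5 fz 3.0 op 0.019631631325562397 49.61366057395935 z 0.0691035420829507
```

Emit:
servo_tool(
  motion=[
    [3.6,-2.1,0,0],
    [3.7,-1.8,0,0],
  ],
)

```text
time: 22.47
tool_pos: [0.491, 0.2018, 0.0691]
ee_rot: [-3.114, 0.408, 0.002]
contact_force: [-5.6, -0.3, 3.9]
opening: 0.0196
finger_force: 49.7
```

```bash
python3 t.py
```

```text
t 22.47 r 59.9 b 245.0 cam 2.7 resist 5.6 radial 0.7 fz 3.9 op 0.019606485329865076 49.66093897819519 z 0.06911083553270153
```

Emit:
servo_tool(
  motion=[
    [2.4,-1.0,-0.3,0],
    [2.5,-0.9,0,0],
  ],
)

```text
time: 22.63
tool_pos: [0.4957, 0.2024, 0.0691]
ee_rot: [-3.114, 0.408, 0.003]
contact_force: [-6.0, 1.2, 2.5]
opening: 0.0197
finger_force: 49.7
```

```bash
python3 t.py
```

```text
t 22.63 r 59.9 b 249.5 cam 2.78 resist 5.9 radial 1.8 fz 2.5 op 0.019693618791845686 49.657750725746155 z 0.06912193824525673
```

Emit:
servo_tool(
  motion=[
    [2.0,-0.6,0,0],
    [2.0,-0.5,0,0],
  ],
)

```text
time: 22.8
tool_pos: [0.4996, 0.2026, 0.0691]
ee_rot: [-3.114, 0.408, 0.004]
contact_force: [-7.5, 2.3, 3.2]
opening: 0.0199
finger_force: 49.7
```

```bash
python3 t.py
```

```text
t 22.8 r 59.9 b 253.3 cam 2.85 resist 7.5 radial 2.5 fz 3.2 op 0.01990435452026 49.67280149459839 z 0.0691241749936897
```

Emit:
servo_tool(
  motion=[
    [1.8,-0.6,0,0],
    [1.8,-0.5,0,0],
  ],
)

```text
time: 22.97
tool_pos: [0.5032, 0.2026, 0.0691]
ee_rot: [-3.114, 0.408, 0.004]
contact_force: [-7.3, 1.4, 3.0]
opening: 0.0198
finger_force: 49.7
```

```bash
python3 t.py
```

```text
t 22.97 r 59.9 b 256.8 cam 2.91 resist 7.4 radial 1.2 fz 3.0 op 0.01980807965360898 49.68775749206543 z 0.0691130045074754
```

Emit:
servo_tool(
  motion=[
    [1.4,-0.3,0,0],
    [1.4,-0.3,0,0],
  ],
)

```text
time: 23.13
tool_pos: [0.5059, 0.2025, 0.0691]
ee_rot: [-3.114, 0.408, 0.005]
contact_force: [-7.8, 1.9, 4.9]
opening: 0.0197
finger_force: 49.7
```

```bash
python3 t.py
```

```text
t 23.13 r 59.9 b 259.4 cam 2.96 resist 7.9 radial 1.3 fz 4.9 op 0.019681176812073424 49.721630215644836 z 0.06910894711580504
```

Emit:
servo_tool(
  motion=[
    [2.1,-0.35,0,0],
    [2.1,-0.3,0,0],
  ],
)

```text
time: 23.3
tool_pos: [0.5099, 0.2021, 0.0691]
ee_rot: [-3.114, 0.408, 0.005]
contact_force: [-7.6, 2.3, 4.7]
opening: 0.0197
finger_force: 49.8
```

```bash
python3 t.py
```

```text
t 23.3 r 59.9 b 263.2 cam 3.02 resist 7.8 radial 1.2 fz 4.7 op 0.019673059895284166 49.7836697101593 z 0.06905941458006727
```

Emit:
servo_tool(
  motion=[
    [1.4,-0.1,0,0],
    [1.4,-0.1,0,0],
  ],
)

```text
time: 23.47
tool_pos: [0.5126, 0.2017, 0.0691]
ee_rot: [-3.114, 0.408, 0.006]
contact_force: [-8.9, 1.4, 4.1]
opening: 0.02
finger_force: 49.8
```

```bash
python3 t.py
```

```text
t 23.47 r 59.9 b 265.8 cam 3.07 resist 9.0 radial -0.3 fz 4.1 op 0.019962957355602728 49.8025506734848 z 0.0690923632544028
```

Emit:
servo_tool(
  motion=[
    [1.6,0,0,0],
    [1.6,0,0,0],
  ],
)

```text
time: 23.63
tool_pos: [0.5156, 0.201, 0.0691]
ee_rot: [-3.114, 0.408, 0.006]
contact_force: [-9.5, 3.4, 4.7]
opening: 0.0197
finger_force: 49.8
```

```bash
python3 t.py
```

```text
t 23.63 r 59.9 b 268.8 cam 3.12 resist 10.0 radial 1.1 fz 4.7 op 0.019677978278992113 49.80179965496063 z 0.06907926132167433
```

Emit:
servo_tool(
  motion=[
    [1.3,0,0,0],
    [1.3,0.1,0,0],
  ],
)

```text
time: 23.8
tool_pos: [0.518, 0.2004, 0.0691]
ee_rot: [-3.114, 0.408, 0.006]
contact_force: [-9.6, 3.9, 5.4]
opening: 0.0196
finger_force: 49.8
```

```bash
python3 t.py
```

```text
t 23.8 r 59.9 b 271.1 cam 3.16 resist 10.3 radial 1.1 fz 5.4 op 0.019602147453308634 49.84615087509155 z 0.06907586727735239
```

Emit:
servo_tool(
  motion=[
    [1.3,0.1,0,0],
    [1.3,0.1,0,0],
  ],
)

```text
time: 23.97
tool_pos: [0.5204, 0.1996, 0.0691]
ee_rot: [-3.114, 0.408, 0.006]
contact_force: [-10.5, 4.5, 6.1]
opening: 0.0198
finger_force: 49.9
```

```bash
python3 t.py
```

```text
t 23.97 r 59.9 b 273.5 cam 3.2 resist 11.3 radial 0.9 fz 6.1 op 0.019837571182267002 49.86930012702942 z 0.06906468679895404
```

Snug at about 11 N while moving, at cam ≈ 3.2. I ease the arm's push, release and rise.

Emit:
servo_tool(
  motion=[
    [-0.6,0,0,0],
    [-0.6,0,0,0],
    [0,0,0,0],
  ],
)

```text
time: 24.22
tool_pos: [0.5205, 0.1996, 0.0692]
ee_rot: [-3.114, 0.408, 0.002]
contact_force: [-4.7, 3.5, 0.5]
opening: 0.0198
finger_force: 49.6
```

```bash
python3 t.py
```

```text
t 24.22 r 59.9 b 273.6 cam 3.2 resist 5.5 radial 1.9 fz 0.5 op 0.019812596789725 49.649412631988525 z 0.06915625521162967
```

Emit:
servo_tool(
  motion=[
    [0,0,0,0],
    [0,0,0,0],
    [0,0,0,0],
    [0,0,0,0],
    [0,0,0,0],
    [0,0,0,0],
  ],
  claw=0,
)

```text
time: 24.72
tool_pos: [0.5213, 0.1985, 0.0697]
ee_rot: [-3.115, 0.408, -0.001]
contact_force: [-0.1, 0.3, 0.1]
opening: 0.0852
finger_force: 0.0
```

Emit:
servo_tool(
  motion=[
    [0,0,-5,0],
    [0,0,-12,0],
    [0,0,-18,0],
    [0,0,-20,0],
    [0,0,-20,0],
    [0,0,-20,0],
    [8,3,-20,0],
    [16,6,-18,0],
    [20,8,-12,0],
    [20,8,-5,0],
    [10,4,0,0],
    [0,0,0,0],
  ],
)

```text
time: 25.72
tool_pos: [0.5866, 0.1501, 0.2206]
ee_rot: [-3.115, 0.411, -0.003]
contact_force: [0.4, 0.3, -0.2]
opening: 0.0856
finger_force: 0.0
```

```bash
python3 - <<'E'
from h import *
s=ctrl.read_state();print(s['time'],s['tool_pos'],s['contact_force'])
im,P=snap('wrist','w6')
for t in ['carriage','cam_hook','knob_grip']:
        for r in net('landmark_of','wrist',t,P): print(t,*r)
E
```

```text
25.7167 [0.5866 0.1501 0.2206] [ 0.4195  0.2545 -0.1999]
carriage 0.61 [0.5959 0.1149 0.0093] [348. 190.]
cam_hook 0.62 [0.5049 0.1418 0.0029] [343. 270.]
knob_grip 0.66 [0.5192 0.2014 0.0833] [284. 306.]
```

View pics/w6.png

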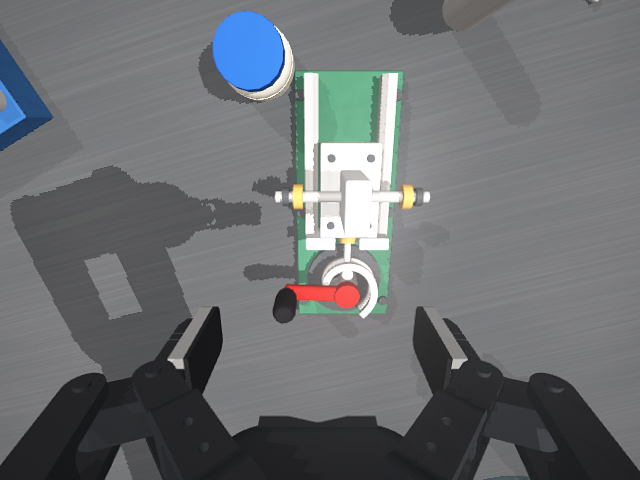

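The picture shows the block drawn up against the pads (row 238), the hook round the bolt at (348,275) and the lever standing at −y with the knob at (284,306). The jar is undisturbed and the gripper is clear.

```bash
python3 -c "
from station import ctrl
print(ctrl.job_done())"
```

```text
the job is handed in; nothing more can be done
None
```

The carriage is drawn home against the datum pads, the cam lock is snug at about 11 N at the knob (cam ≈ 3.2 rad) and held there after release, the jar, spanner and head tube were never touched, and the job is handed in at about 26 s (no verdict was returned).

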